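Release and push out the airbrush compressor's filter slide with the pin tool

ROBOT

A 7-joint arm with a two-finger parallel gripper is mounted at the origin on the work surface. World frame = base frame: x ahead of the robot, y to its left, z up, the work surface at z = 0. Lengths are in mm, angles in rad, forces in N, time in s.
With the tool pointing down it reaches from about 425 to 825 mm from the base axis. Payload 3.6 kg.
Tool frame: the origin (TCP) lies at the very end of the fingers, on their centre line; the grasp point (between the pads) lies 19 mm behind it; x points along the fingers, y is the direction in which the jaws open and shut, and the axes are right-handed (so a half turn about x gives the same grasp; the last joint's range is limited). The gripper opens to 93 mm and grips with 3 to 60 N. Pads are 15 mm wide; open, the fingers measure 128 mm over their backs; the gripper's body (75 mm by 188 mm) begins 65 mm behind the grasp point.
Start: joints at [-1.248, 0.615, -0.013, 1.423, 0.008, 1.103, -0.04], TCP at [222.727, 610.618, 218.64] pointing down, gripper open.
Joint ranges: [-3.12, 3.12], [-0.3, 2.06], [-1.34, 1.32], [0.26, 2.42], [-1.36, 4.5], [0.01, 1.98], [-2.84, 2.84]. Speed limits (rad/s): [2.79, 2.79, 3.14, 3.14, 3.14, 3.14, 3.14].

INTERFACE

Orientations are given as [roll, pitch, yaw] about the fixed x, y, z axes, in that order (R = Rz(yaw) Ry(pitch) Rx(roll)).
In Python, from cell import env gives the robot as it stands. The module is installed in compiled form; this text tells all that it offers.
- The arm moves only by the tool step_arm, never from a script. Its argument "moves" is a list of rows, each an object of numbers: "tx", "ty", "tz": the shift along the tool's x, y, z in cm; "yaw": the turn about the tool's x in degrees; "grip": the gripper command: -1 is fully open, 1 is shut, values between are in proportion. In form: [{"tx": .., "ty": .., "tz": .., "yaw": .., "grip": ..}, ...]. A call has 1 to 10 rows; each row is the pose to reach, as a shift and turn from the pose measured when the call began, along the tool's axes at that moment; what a row does not reach only later rows make up. A row lasts 1/8 s, in which the tool goes at most 62.5 mm and 10.7 degrees, less where a joint would pass 70% of its speed; a pose out of reach is approached as far as the arm can. A call with a gripper value outside its range is refused whole. The fingers move at their own pace and stop on an object; "grip_force" is the grip in N (left out, the last holds). Time passes only in rows, so rows that repeat a pose let the fingers close. It gives the time, the measured TCP pose, the force and the opening at its end, in the units of the state.
- env.get_obs(): the state, without advancing time (a new reading comes with each control period).
- env.grab_frame(name): name is "scene" or "side" or "wrist"; returns a dict with "pixels" (480x640x3 uint8, red, green, blue), "depth" (480x640 float32, mm along the optical axis (not along the pixel's ray), 0 where there is no reading), "K" (3x3 intrinsics, pixels), "D" ([k1, k2, p1, p2, k3] as OpenCV has them; the pictures are not rectified), "R" (3x3) and "t" (3): a world point X has camera coordinates R X + t. Camera axes: x right, y down, z forward; pixel columns grow to the right and rows downward; lengths in mm; the calibration is good to about 2 mm. A picture is of the moment at which its call begins.
- env.job_done(): hands the job in, once; it reports no verdict.
Trained networks look in a picture, given as the dict that the camera call returned (one of the last four; its "shot" number tells which), for a name from the list of things; names that differ only in an ending like _2 or _b are one class to them, and where a whole thing is asked for, a point or a joint stands for the part that bears it (a point fixed in the world has none). Each returns a list of dicts, best first, with "conf" (0 to 1); they miss things now and then, are a little off and sometimes report something else, mostly with a low value. They report only what shows in the picture. A call takes as long as a camera call. They do not tell look-alikes from the thing itself.
- env.regions_of(picture, thing): "pixels" (480x640 bool, what is visible of it) and "bbox" ([left, top, right, bottom] as shares, 0 to 1, of the picture: columns of its width, rows of its height, round what is visible of it).
- env.mark_of(picture, thing): "position" ([column, row] as shares, 0 to 1, of the picture: columns of its width, rows of its height: a listed point, or the origin of a listed thing).
The state is a dict: "t": time; "joints": joint angles; "joint_vel": joint speeds; "effort": joint torques, N m; "eef_pos": TCP position; "ee_rot": TCP orientation; "ft_force": force on the tool from outside, world axes, zero at the start; "torque": the same for the moment, N m; "grip_width": finger opening in mm.
Only numpy, scipy, OpenCV 4.12 (cv2) and the standard library are available. Lean on these libraries where they do the work, as an engineer would, in place of code of your own. Each camera call takes 0.05 s, during which the arm holds its last target. There are 200 camera calls.

TASK

Take the pin tool from its stand, press the red button at the bottom of the well in the compressor's filter slide gently with the pin, and keep it held down while the pin pushes the slide fully out, away from the compressor's red end. Then lift the pin so that the button comes up and locks the slide out, and stand the tool upright in its stand again, collar resting on the plate. Leave the jar, the biscuit and the marker where they are.

Things in the scene. Friction and masses are not known exactly. Their poses are not given: they have to be found in the camera images.
- compressor: White and red airbrush compressor, fixed, 220 mm long (x), 160 wide (y). Origin: centre of its underside; +x points to its red rear end, 125 mm tall, -x to its low front, where the grey filter slide lies in a channel, its top 85 mm above the bench. A white cover, 100 mm tall, runs from 30 mm ahead (-x) of the origin back to the red end.
- filter_slide (a joint): Travel in m of the grey filter slide towards the compressor's front (its -x): 0 fully in (start), 0.050 fully out at a firm stop. Level, about 2 N friction. The button's spring catch locks it at notches 12.5 mm apart, at 0, 12.5, 25, 37.5 and 50 mm; it passes them only while the button is held down. It is pushed out by the pin standing in its well.
- well (a point): Centre of the mouth of the release well, in the flat top of the grey slide and moving with it; axes parallel to the compressor's. A vertical round hole 10 mm across, ringed in yellow, with a 1.5 mm chamfer; the red button lies 9 mm below the mouth. Flat grey plastic 33 mm to each side (y); at the start 60 mm ahead (-x) of the compressor's origin.
- release_button (a joint): How far in m the recessed red button (9 mm across) is pressed down: 0 up, 0.006 fully down. It springs up by itself: about 2.5 N starts it, about 7 N takes it fully down onto a firm stop; the catch is free beyond about 0.004.
- scribe: Pin tool, about 70 g, upright in its stand. Origin: centre of the underside of its steel collar (disc 28 mm across, 5 mm thick) that rests on the stand; z up along the tool. Below the collar: a neck 12 mm across, 14 mm long, then a blunt steel pin 5 mm across, clamped firmly but at a different stick-out each time: its tip is 34 to 50 mm below the origin, so the depth must be felt.
- scribe_handle (a point): Point on the axis of the pin tool, 40 mm above its origin: the part to grip. The handle is black, square, 14 x 14 mm (flats along x and y), from 5 to 80 mm above the origin.
- stand: Fixed aluminium stand, 70 x 90 mm foot; plate 60 mm (x) x 80 mm (y), 8 mm thick, its top 64 mm above the bench. Open at front and back so the pin can be seen. Origin: centre of its underside.
- stand_hole (a point): Centre of the stand's 17 mm hole, on the plate's top face; z up. The scribe's neck hangs in this hole and its collar rests on the plate.
- colour_jar: Bystander: closed jar, 48 mm across, 60 mm tall, white cap and red label. Origin: centre of its underside.
- cookie: Bystander: iced round biscuit, 72 mm across, 10 mm thick, on the bench. Origin: centre of its underside.
- red_marker: Bystander: red marker with a black cap lying on the bench, 120 mm long (x), 12 mm thick. Origin: centre of its underside.
Mind the look-alikes: they are no part of the job. Several things have the shape of the stand; the one meant has the colours described above.

How it is judged (in metres and radians):
On the way, in this order (a step that is already met when the one before it is completed fails the run):
1. the button is held down with the tool's pin (value of joint release_button above 0.0035 m and contact force between scribe and compressor above 1 N), for 0.1 s.
2. the slide is pushed half-way by the tool with the button held down (all of step 1 and value of joint filter_slide above 0.027 m), for 0.02 s.
3. the slide is fully out and the button has come up, locking it (value of joint filter_slide above 0.047 m and value of joint release_button below 0.0015 m), for 0.2 s.
At the end, for the whole second after the job is handed in: the slide is out at least 47 of its 50 mm with the button up (pressed less than 1.5 mm), and the tool stands at rest in its stand: within 6 mm of the hole's centre, collar within 4 mm above the plate, tilted less than 0.12 rad (all of step 3 and horizontal distance between scribe and stand_hole below 0.006 m and z of scribe in the frame of stand_hole between -0.003 and 0.004 m and angle between scribe's own z axis and vertical below 0.12 rad and linear speed of scribe below 0.02 m/s); the robot touches nothing.
It fails at once if the tool is pressed on the compressor with more than 30 N (contact force between scribe and compressor above 30 N).
It fails at once if the fingers push the compressor or its slide with more than 5 N (contact force between the fingers and compressor above 5 N).
It fails at once if the jar, the biscuit or the marker is moved by more than 15 mm (distance of any of colour_jar, cookie, red_marker from where it was at the start of the episode above 0.015 m).
It also fails if it takes over 45 s, if anything falls off the work surface, if the arm or the gripper's body presses on something with over 40 N, if the wrist force passes 120 N, or if a joint passes its speed limit or range.

## Working session

There is one attempt and no reset: what is moved stays moved. The work goes in short steps, Python scripts to look and compute and a tool call to move; the robot and the scene stay as the last step left them, time stands still between calls to the robot, and variables do not carry over. Pictures are saved under pics/ and viewed, about 8 in all and at most 12, crops included, and the job is handed in when it is done.

Besides the shell and the picture viewer there is one more tool, called after "Call:" as name(argument=value, ...), one argument or row to a line, values as JSON. step_arm: Moves the arm, as the interface text tells. Its arguments: {"type":"object","properties":{"moves":{"type":"array"},"grip_force":{"type":"number"}},"required":["moves"]}

```bash
mkdir -p pics; cat > h.py <<'E'
import numpy as np, cv2
from cell import env
def ray(f,u,v):
    p=cv2.undistortPoints(np.array([[[u,v]]],float),f["K"],f["D"])[0,0]
    d=f["R"].T@np.array([p[0],p[1],1.]); c=-f["R"].T@f["t"]; return c,d
def atz(f,u,v,z):
    c,d=ray(f,u,v); return c+d*(z-c[2])/d[2]
def atdepth(f,u,v):
    c,d=ray(f,u,v); return c+d*float(f["depth"][int(round(v)),int(round(u))])
def proj(f,X):
    return cv2.projectPoints(np.array([X],float),cv2.Rodrigues(f["R"])[0],f["t"].astype(float),f["K"],f["D"])[0][0,0]
def save(f,n,box=None,s=1):
    im=f["pixels"][:,:,::-1]
    if box: im=im[box[1]:box[3],box[0]:box[2]]
    cv2.imwrite("pics/"+n,cv2.resize(im,None,fx=s,fy=s,interpolation=cv2.INTER_CUBIC))
E
python3 - <<'E'
from h import *
np.set_printoptions(precision=1,suppress=True)
print(env.get_obs())
for n in("scene","side"):
    f=env.grab_frame(n); save(f,n+"0.png"); print(n,-f["R"].T@f["t"])
    for th in("compressor","well","scribe","scribe_handle","stand","stand_hole","colour_jar","cookie","red_marker"):
        for m in env.mark_of(f,th)[:4]:
            u,v=m["position"][0]*640,m["position"][1]*480
            z={"well":85,"scribe":64,"scribe_handle":104,"stand_hole":64}.get(th,0)
            print(th,round(m["conf"],2),np.array([u,v]),atz(f,u,v,z))
E
```

```text
{'t': 0.0, 'joints': array([-1.2,  0.6, -0. ,  1.4,  0. ,  1.1, -0. ]), 'joint_vel': array([-0.,  0.,  0.,  0.,  0., -0.,  0.]), 'effort': array([  0. , -45.9,   0.2, -16.6,  -0.1,   0. ,   0. ]), 'eef_pos': array([222.5, 609.9, 217.5]), 'ee_rot': array([-1.6,  1.6, -1.9]), 'ft_force': array([-0.1, -0.7,  0.4]), 'torque': array([-0., -0.,  0.]), 'grip_width': 92.90853616547915}
scene [1055.2  326.6  793.3]
compressor 0.62 [149.6 282.5] [ 684.4 -198.2    0. ]
well 0.87 [162.8 231.2] [ 624.7 -187.4   85. ]
scribe 0.56 [429.3 282.5] [518.4 266.2  64. ]
scribe_handle 0.88 [433.5 270.9] [523.6 268.5 104. ]
scribe_handle 0.31 [161.4 230.9] [ 636.6 -176.3  104. ]
stand 0.94 [421.6 306. ] [524.8 264.3   0. ]
stand 0.68 [424.8 382.7] [658.6 314.1   0. ]
stand 0.59 [441.6 247.6] [384.5 256.9   0. ]
stand_hole 0.85 [427.  278.8] [512.9 260.4  64. ]
stand_hole 0.81 [448.5 222.6] [377.5 256.6  64. ]
stand_hole 0.59 [428.  365.7] [663.  310.9  64. ]
colour_jar 0.83 [341.9 342.1] [648.2 167.1   0. ]
cookie 0.65 [338.3 222.4] [408.   53.7   0. ]
red_marker 0.68 [304.4 382.4] [738.7 142.2   0. ]
side [  65.6 -452.2  804. ]
compressor 0.81 [468.3 308.7] [ 690.2 -199.1    0. ]
well 0.83 [455.4 297.7] [ 626.8 -196.3   85. ]
scribe 0.63 [244.1 210.1] [504.8 240.9  64. ]
scribe_handle 0.59 [242.5 185.5] [523.  264.8 104. ]
stand 0.91 [190.4 258.6] [373.7 257.4   0. ]
stand 0.75 [281.1 181.8] [666.2 321.6  -0. ]
stand 0.56 [248.8 223.9] [523.9 258.7   0. ]
stand_hole 0.97 [185.4 237.4] [372.5 254.8  64. ]
stand_hole 0.93 [243.9 201.9] [519.7 261.4  64. ]
stand_hole 0.61 [283.1 162. ] [666.3 311.   64. ]
stand_hole 0.55 [244.4 204.5] [515.6 254.2  64. ]
colour_jar 0.93 [322.4 222.7] [644.1 155.7  -0. ]
colour_jar 0.24 [470.  311.2] [ 687.9 -204.9    0. ]
cookie 0.67 [264.8 312. ] [403.2  51.7   0. ]
red_marker 0.59 [357.6 204.4] [743.1 146.5  -0. ]
```

View pics/scene0.png

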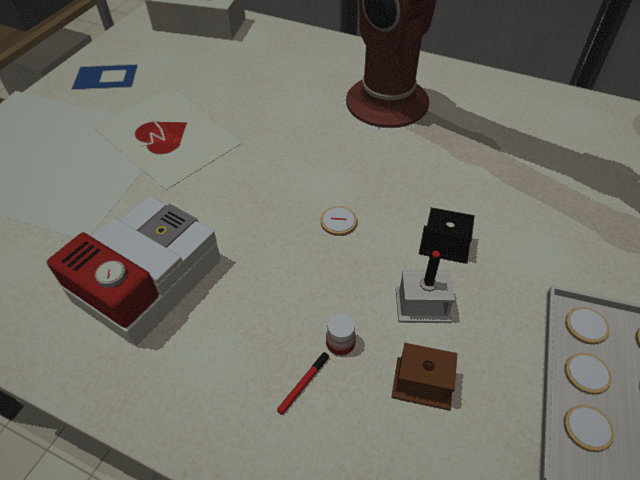

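View pics/side0.png

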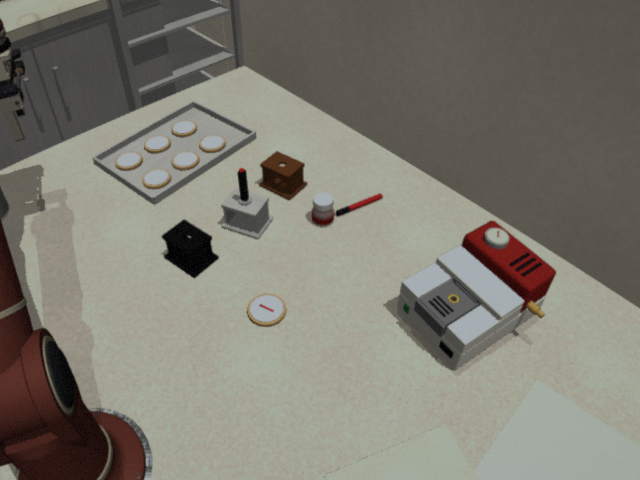

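The three stands in the scene picture are black (447,233), bare aluminium (426,295) and brown (427,375). The aluminium one matches the description and holds the black, red-topped tool. The compressor is at about (135,270), with the yellow well ring at (162,231). I'll confirm the stand in an enlarged crop and work out the approach.

```bash
python3 - <<'E'
from h import *
from scipy.spatial.transform import Rotation as Ro
np.set_printoptions(precision=3,suppress=True)
f=env.grab_frame("scene"); save(f,"crop1.png",(380,190,500,410),2.7)
o=env.get_obs(); R=Ro.from_euler("xyz",o["ee_rot"]).as_matrix(); print(R, o["eef_pos"])
print("shift cm tool",R.T@(np.array([521,265,220])-o["eef_pos"])/10)
w=env.grab_frame("wrist"); C=-w["R"].T@w["t"]; print("cam in tool",R.T@(C-o["eef_pos"]), "axes",R.T@w["R"].T)
# compressor yaw: fit top edges of cover from red mask/depth in side
f=env.grab_frame("side"); m=env.regions_of(f,"compressor")[0]["pixels"]
v,u=np.nonzero(m&(f["depth"]>0)); p=cv2.undistortPoints(np.c_[u,v].astype(float)[:,None],f["K"],f["D"])[:,0]
X=(np.c_[p,np.ones(len(p))]*f["depth"][v,u][:,None]-f["t"])@f["R"]
for a,b in((95,103),(80,90),(120,130)):
    s=X[(X[:,2]>a)&(X[:,2]<b)][:,:2]; print(a,len(s),np.median(X[(X[:,2]>a)&(X[:,2]<b)][:,2]),cv2.minAreaRect(s.astype(np.float32)))
np.save("comp.npy",X)
E
```

```text
[[-0.     0.343  0.939]
 [ 0.     0.939 -0.343]
 [-1.    -0.    -0.   ]] [222.737 610.628 218.67 ]
shift cm tool [ -0.135 -22.248  39.865]
cam in tool [-166.78     1.171  -76.999] axes [[-0.002 -0.275  0.962]
 [ 1.    -0.001  0.001]
 [ 0.     0.962  0.275]]
95 2655 99.283268603676 ((716.7100219726562, -208.89718627929688), (160.7785186767578, 135.2151641845703), 81.65518951416016)
80 3939 85.09500992944643 ((674.0308837890625, -214.07492065429688), (170.2098388671875, 236.14694213867188), 71.39744567871094)
120 2348 124.1808125616186 ((750.484619140625, -214.17572021484375), (157.88645935058594, 80.14068603515625), 81.27982330322266)
```

View pics/crop1.png

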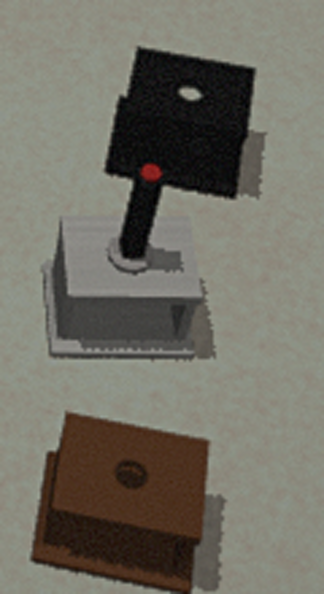

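The crop shows the aluminium stand (centre) with the collar in its hole. The black and brown stands are the look-alikes. The compressor's yaw is about -8.5°.

Call:
step_arm(
  moves=[
    {"tx": -2,"ty": -5.5,"tz": 10},
    {"tx": -2,"ty": -8,"tz": 15},
    {"tx": -2,"ty": -11,"tz": 20},
    {"tx": -2,"ty": -14,"tz": 25},
    {"tx": -2,"ty": -17,"tz": 30},
    {"tx": -2,"ty": -20,"tz": 35},
    {"tx": -2,"ty": -22.2,"tz": 39.9},
    {"tx": -2,"ty": -22.2,"tz": 39.9},
    {"tx": -2,"ty": -22.2,"tz": 39.9},
    {"tx": -2,"ty": -22.2,"tz": 39.9},
  ],
)

```text
$.moves[0]: bad value
```

```bash
python3 - <<'E'
from h import *
from scipy.spatial.transform import Rotation as Ro
np.set_printoptions(precision=3,suppress=True)
w=env.grab_frame("wrist"); save(w,"w1.png")
o=env.get_obs(); print(o["t"],o["eef_pos"],Ro.from_euler("xyz",o["ee_rot"]).as_matrix())
for th,z in(("scribe_handle",104),("stand_hole",64),("scribe",64)):
    for m in env.mark_of(w,th)[:2]:
        u,v=np.array(m["position"])*[640,480]; print(th,m["conf"],u,v,atz(w,u,v,z))
for r in env.regions_of(w,"stand")[:2]:
    v,u=np.nonzero(r["pixels"]&(w["depth"]>0)); p=cv2.undistortPoints(np.c_[u,v].astype(float)[:,None],w["K"],w["D"])[:,0]
    X=(np.c_[p,np.ones(len(p))]*w["depth"][v,u][:,None]-w["t"])@w["R"]
    s=X[abs(X[:,2]-64)<4]; print(r["conf"],len(s)); 
    if len(s)>50: print(np.median(s[:,2]),cv2.minAreaRect(s[:,:2].astype(np.float32)))
E
```

```text
1.25 [222.725 610.625 218.643] [[-0.     0.343  0.939]
 [-0.     0.939 -0.343]
 [-1.    -0.    -0.   ]]
```

View pics/w1.png

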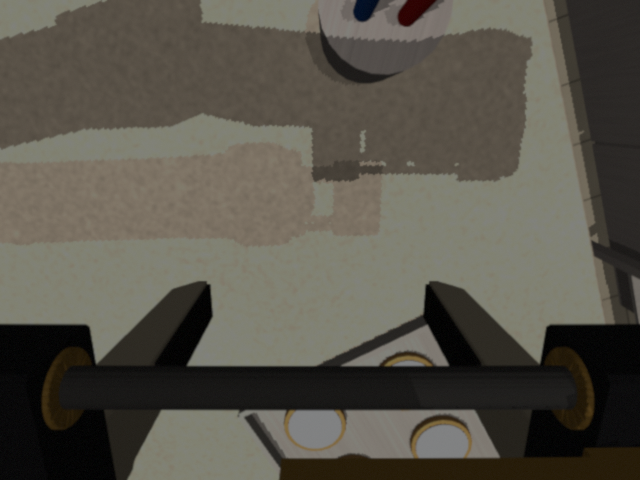

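The move was refused, so the arm hasn't moved and the wrist picture shows only the bench. The rows probably need all five keys.

Call:
step_arm(
  moves=[
    {"tx": -2,"ty": -5.5,"tz": 10,"yaw": 0,"grip": -1},
    {"tx": -2,"ty": -8,"tz": 15,"yaw": 0,"grip": -1},
    {"tx": -2,"ty": -11,"tz": 20,"yaw": 0,"grip": -1},
    {"tx": -2,"ty": -14,"tz": 25,"yaw": 0,"grip": -1},
    {"tx": -2,"ty": -17,"tz": 30,"yaw": 0,"grip": -1},
    {"tx": -2,"ty": -20,"tz": 35,"yaw": 0,"grip": -1},
    {"tx": -2,"ty": -22.2,"tz": 39.9,"yaw": 0,"grip": -1},
    {"tx": -2,"ty": -22.2,"tz": 39.9,"yaw": 0,"grip": -1},
    {"tx": -2,"ty": -22.2,"tz": 39.9,"yaw": 0,"grip": -1},
    {"tx": -2,"ty": -22.2,"tz": 39.9,"yaw": 0,"grip": -1},
  ],
)

```text
t: 2.7
eef_pos: [519.6, 268.2, 238.6]
ee_rot: [2.647, 1.568, 2.301]
ft_force: [-0.6, 0.4, -1.0]
grip_width: 92.8
```

```bash
python3 - <<'E'
from h import *
from scipy.spatial.transform import Rotation as Ro
np.set_printoptions(precision=3,suppress=True)
w=env.grab_frame("wrist"); save(w,"w2.png")
o=env.get_obs(); print(o["t"],o["eef_pos"],Ro.from_euler("xyz",o["ee_rot"]).as_matrix())
for th,z in(("scribe_handle",104),("stand_hole",64),("scribe",64)):
    for m in env.mark_of(w,th)[:2]:
        u,v=np.array(m["position"])*[640,480]; print(th,m["conf"],u,v,atz(w,u,v,z))
for r in env.regions_of(w,"stand")[:2]:
    v,u=np.nonzero(r["pixels"]&(w["depth"]>0)); p=cv2.undistortPoints(np.c_[u,v].astype(float)[:,None],w["K"],w["D"])[:,0]
    X=(np.c_[p,np.ones(len(p))]*w["depth"][v,u][:,None]-w["t"])@w["R"]
    s=X[abs(X[:,2]-64)<4]; print(r["conf"],len(s),u.mean(),v.mean()); 
    if len(s)>50: print(np.median(s[:,2]),cv2.minAreaRect(s[:,:2].astype(np.float32)))
E
```

```text
2.75 [519.568 268.318 238.601] [[-0.001  0.338  0.941]
 [ 0.002  0.941 -0.338]
 [-1.     0.001 -0.002]]
scribe_handle 0.88 313.79200000000003 231.6 [523.918 265.546 104.   ]
stand_hole 0.95 414.20799999999997 343.2 [666.495 312.67   64.   ]
stand_hole 0.82 239.42399999999998 43.199999999999996 [375.404 259.081  64.   ]
scribe 0.59 311.808 216.288 [520.816 264.633  64.   ]
0.87 8034 246.12238658777122 51.04990138067061
64.69718255386016 ((376.1599426269531, 260.28094482421875), (60.57046127319336, 80.66410064697266), 9.826955795288086)
0.73 3156 397.1866504008365 321.24241896131053
64.6999110924371 ((663.2850952148438, 306.1896667480469), (61.6774787902832, 67.49087524414062), 11.73674488067627)
```

View pics/w2.png

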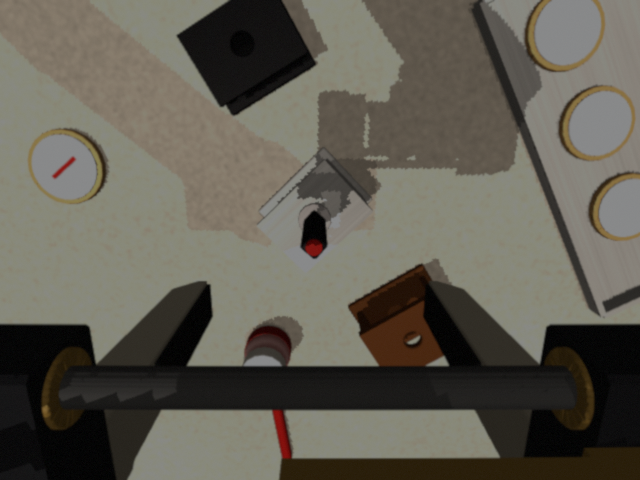

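The wrist view shows the aluminium stand at (315,212) with the tool's red top at (314,247), between the fingers. Next I'll get the plate's yaw from depth.

```bash
python3 - <<'E'
from h import *
np.set_printoptions(precision=3,suppress=True)
w=env.grab_frame("wrist")
v,u=np.nonzero(w["depth"]>0); p=cv2.undistortPoints(np.c_[u,v].astype(float)[:,None],w["K"],w["D"])[:,0]
X=(np.c_[p,np.ones(len(p))]*w["depth"][v,u][:,None]-w["t"])@w["R"]
near=np.hypot(X[:,0]-521,X[:,1]-265)<58
s=X[near&(abs(X[:,2]-64.5)<2.5)]; print(len(s),cv2.minAreaRect(s[:,:2].astype(np.float32)))
for a,b in((67,72),(80,110),(110,140),(141,150)):
    s=X[near&(X[:,2]>a)&(X[:,2]<b)]; print(a,len(s),s.mean(0) if len(s) else 0, s[:,2].max() if len(s) else 0)
    if len(s)>4: print(cv2.minAreaRect(s[:,:2].astype(np.float32)))
E
```

```text
5221 ((523.1923217773438, 265.939697265625), (60.32841491699219, 80.35014343261719), 24.1209716796875)
67 392 [518.155 267.675  69.56 ] 71.88240183002392
((521.3605346679688, 265.7878723144531), (28.04534149169922, 24.102563858032227), 80.72579956054688)
80 200 [518.096 267.919  95.697] 109.85307867146568
((518.680419921875, 267.54669189453125), (17.84019660949707, 8.8504638671875), 71.01130676269531)
110 262 [518.185 267.9   125.883] 139.95692586189534
((518.6007080078125, 267.1415100097656), (18.02960968017578, 9.059001922607422), 74.2160873413086)
141 434 [522.027 266.29  145.56 ] 148.93446261637314
((522.9617309570312, 266.0104064941406), (14.296014785766602, 14.151814460754395), 31.729015350341797)
```

Call:
step_arm(
  moves=[
    {"tx": 0,"ty": -0.1,"tz": 0.4,"yaw": 10,"grip": -1},
    {"tx": 0,"ty": -0.1,"tz": 0.4,"yaw": 20,"grip": -1},
    {"tx": 0,"ty": -0.1,"tz": 0.4,"yaw": 30,"grip": -1},
    {"tx": 0,"ty": -0.1,"tz": 0.4,"yaw": 40,"grip": -1},
    {"tx": 2,"ty": -0.1,"tz": 0.4,"yaw": 46,"grip": -1},
    {"tx": 6,"ty": -0.1,"tz": 0.4,"yaw": 46,"grip": -1},
    {"tx": 8,"ty": -0.1,"tz": 0.4,"yaw": 46,"grip": -1},
    {"tx": 8,"ty": -0.1,"tz": 0.4,"yaw": 46,"grip": -1},
  ],
)

```text
t: 4.0
eef_pos: [522.8, 264.1, 157.2]
ee_rot: [-1.631, 1.567, -2.781]
ft_force: [-0.9, -0.2, 0.1]
grip_width: 92.7
```

```bash
python3 - <<'E'
from h import *
from scipy.spatial.transform import Rotation as Ro
np.set_printoptions(precision=3,suppress=True)
w=env.grab_frame("wrist"); save(w,"w3.png",(200,120,440,300),3)
o=env.get_obs(); R=Ro.from_euler("xyz",o["ee_rot"]).as_matrix(); print(o["eef_pos"],R,np.degrees(np.arctan2(R[1,1],R[0,1])))
print("to handle (tool cm)",R.T@(np.array([523,266,86])-o["eef_pos"])/10)
E
```

```text
[523.95  264.444 158.558] [[-0.001  0.913  0.408]
 [-0.     0.408 -0.913]
 [-1.    -0.001 -0.   ]] 24.110252937804777
to handle (tool cm) [ 7.256 -0.017 -0.178]
```

View pics/w3.png

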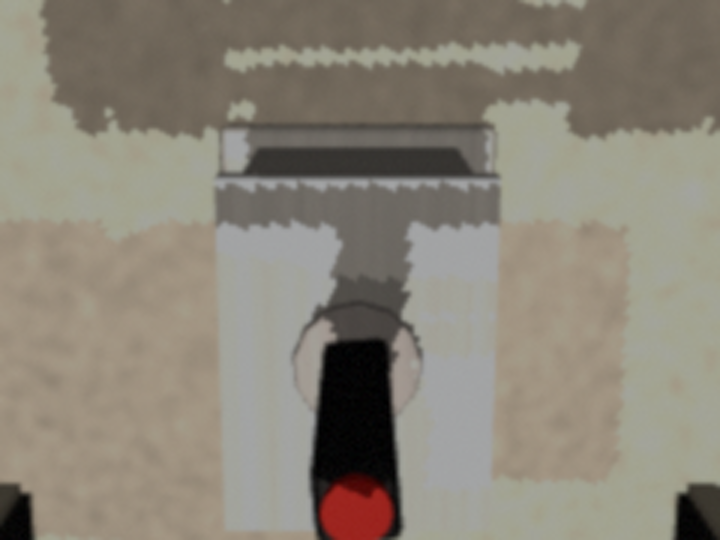

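The handle and plate are square to the jaws and centred, with the handle's red top at (357,510) in the crop. Descending and gripping.

Call:
step_arm(
  moves=[
    {"tx": 4,"ty": 0,"tz": -0.15,"yaw": 0,"grip": -1},
    {"tx": 7.2,"ty": 0,"tz": -0.15,"yaw": 0,"grip": -1},
    {"tx": 7.2,"ty": 0,"tz": -0.15,"yaw": 0,"grip": -1},
    {"tx": 7.2,"ty": 0,"tz": -0.15,"yaw": 0,"grip": 1},
    {"tx": 7.2,"ty": 0,"tz": -0.15,"yaw": 0,"grip": 1},
    {"tx": 7.2,"ty": 0,"tz": -0.15,"yaw": 0,"grip": 1},
    {"tx": 7.2,"ty": 0,"tz": -0.15,"yaw": 0,"grip": 1},
    {"tx": 7.2,"ty": 0,"tz": -0.15,"yaw": 0,"grip": 1},
    {"tx": 7.2,"ty": 0,"tz": -0.15,"yaw": 0,"grip": 1},
  ],
  grip_force=40,
)

```text
t: 5.18
eef_pos: [523.3, 265.8, 86.6]
ee_rot: [-1.938, 1.57, -3.088]
ft_force: [-0.1, 0.5, 0.3]
grip_width: 37.7
```

Call:
step_arm(
  moves=[
    {"tx": 0,"ty": 0,"tz": 0,"yaw": 0,"grip": 1},
    {"tx": 0,"ty": 0,"tz": 0,"yaw": 0,"grip": 1},
    {"tx": 0,"ty": 0,"tz": 0,"yaw": 0,"grip": 1},
    {"tx": 0,"ty": 0,"tz": 0,"yaw": 0,"grip": 1},
    {"tx": 0,"ty": 0,"tz": 0,"yaw": 0,"grip": 1},
  ],
  grip_force=40,
)

```text
t: 5.8
eef_pos: [523.2, 265.8, 86.5]
ee_rot: [-1.892, 1.57, -3.042]
ft_force: [-0.5, -0.1, 0.3]
grip_width: 13.6
```

Gripped at 13.6 mm. Lifting, then carrying the tool to hover just beside the well.

Call:
step_arm(
  moves=[
    {"tx": -5,"ty": 0,"tz": 0,"yaw": 0,"grip": 1},
    {"tx": -10,"ty": 0,"tz": 0,"yaw": 0,"grip": 1},
    {"tx": -12,"ty": 0,"tz": 0,"yaw": 0,"grip": 1},
    {"tx": -12,"ty": 0,"tz": 0,"yaw": 0,"grip": 1},
  ],
)

```text
t: 6.3
eef_pos: [524.3, 266.1, 208.1]
ee_rot: [1.802, 1.568, 0.652]
ft_force: [0.2, -0.4, -1.6]
grip_width: 14.0
```

Call:
step_arm(
  moves=[
    {"tx": 0,"ty": -1,"tz": 5,"yaw": 5,"grip": 1},
    {"tx": 0,"ty": -2,"tz": 10,"yaw": 10,"grip": 1},
    {"tx": 0,"ty": -3,"tz": 16,"yaw": 15,"grip": 1},
    {"tx": 0,"ty": -4,"tz": 22,"yaw": 20,"grip": 1},
    {"tx": 0,"ty": -5,"tz": 28,"yaw": 25,"grip": 1},
    {"tx": 0,"ty": -6,"tz": 34,"yaw": 30,"grip": 1},
    {"tx": 0,"ty": -7,"tz": 39,"yaw": 32.5,"grip": 1},
    {"tx": 0,"ty": -7.7,"tz": 43.5,"yaw": 32.5,"grip": 1},
    {"tx": 0,"ty": -7.7,"tz": 43.5,"yaw": 32.5,"grip": 1},
    {"tx": 0,"ty": -7.7,"tz": 43.5,"yaw": 32.5,"grip": 1},
  ],
)

```text
t: 7.55
eef_pos: [630.9, -161.0, 205.7]
ee_rot: [-2.816, 1.567, 1.751]
ft_force: [0.3, 1.0, -0.6]
grip_width: 13.7
```

```bash
python3 - <<'E'
from h import *
from scipy.spatial.transform import Rotation as Ro
np.set_printoptions(precision=3,suppress=True)
o=env.get_obs(); R=Ro.from_euler("xyz",o["ee_rot"]).as_matrix(); print(o["t"],o["eef_pos"],R,np.degrees(np.arctan2(R[1,1],R[0,1])),o["grip_width"],o["ft_force"])
imgs=[]
for n in("wrist","side","scene"):
    f=env.grab_frame(n)
    for m in env.mark_of(f,"well")[:2]:
        u,v=np.array(m["position"])*[640,480]; print(n,"well",m["conf"],u,v,atz(f,u,v,85))
    # yellow ring
    hsv=cv2.cvtColor(f["pixels"],cv2.COLOR_RGB2HSV); y=cv2.inRange(hsv,(18,120,90),(38,255,255))
    k,l,st,ce=cv2.connectedComponentsWithStats(y)
    for i in range(1,k):
        if st[i,4]>15: print(n,"yellow",st[i],ce[i],atz(f,*ce[i],85))
    if n=="wrist":
        save(f,"w4.png")
        v,u=np.nonzero(f["depth"]>0); p=cv2.undistortPoints(np.c_[u,v].astype(float)[:,None],f["K"],f["D"])[:,0]
        X=(np.c_[p,np.ones(len(p))]*f["depth"][v,u][:,None]-f["t"])@f["R"]
        for a,b in((97,103),(83,88)):
            s=X[(X[:,2]>a)&(X[:,2]<b)]; print(a,len(s)); 
            if len(s)>100: print(np.median(s[:,2]),cv2.minAreaRect(s[:,:2].astype(np.float32)))
    if n=="side": save(f,"s4.png")
E
```

```text
7.55 [ 630.927 -160.953  205.717] [[-0.001  0.989 -0.145]
 [ 0.004 -0.145 -0.989]
 [-1.    -0.001 -0.004]] -8.363782486730996 13.694372728774674 [ 0.316  0.992 -0.645]
wrist well 0.55 313.92 273.408 [ 623.114 -192.107   85.   ]
wrist yellow [  0   0  45  37 352] [25.097 22.773] [465.91    2.827  85.   ]
wrist yellow [270 383   4  14  43] [271.279 390.349] [ 574.065 -286.804   85.   ]
wrist yellow [362 383   4  12  36] [363.639 389.167] [ 648.094 -296.485   85.   ]
97 13361
100.58486548452687 ((721.6448974609375, -183.308349609375), (114.49242401123047, 132.01513671875), 81.55436706542969)
83 11981
86.46880259965879 ((678.5499267578125, -180.08509826660156), (120.8432846069336, 217.82655334472656), 81.53018188476562)
side well 0.69 455.872 297.12 [ 628.428 -196.007   85.   ]
side well 0.17 265.98400000000004 310.41600000000005 [370.935  -0.251  85.   ]
side yellow [448 294  11   9  45] [453.311 298.356] [ 622.989 -194.649   85.   ]
side yellow [527 301  17  16 121] [534.504 308.587] [ 709.317 -304.95    85.   ]
scene well 0.67 159.616 234.28799999999998 [ 632.82  -188.321   85.   ]
scene yellow [156 226  11   8  46] [160.913 229.435] [ 622.656 -192.913   85.   ]
```

View pics/w4.png

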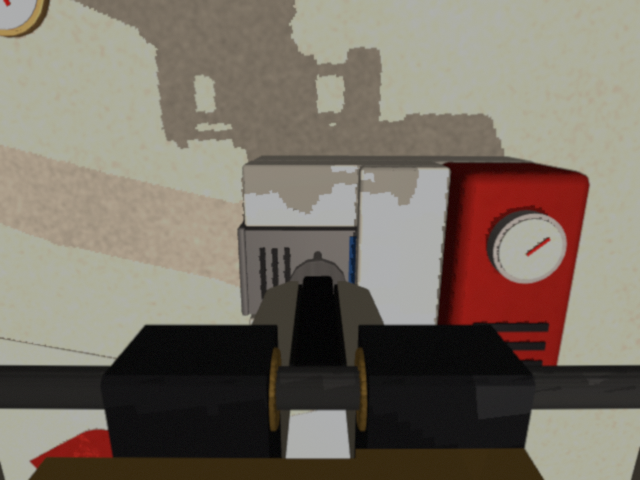

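The collar and pin are at (318,262) and hide the well in the wrist view. The side and scene cameras put the yellow ring at about (623,-194). I'll back off 30 mm so the wrist camera can see it.

Call:
step_arm(
  moves=[
    {"tx": 0,"ty": -0.8,"tz": -3,"yaw": 0,"grip": 1},
    {"tx": 0,"ty": -0.8,"tz": -3,"yaw": 0,"grip": 1},
    {"tx": 0,"ty": -0.8,"tz": -3,"yaw": 0,"grip": 1},
  ],
)

```text
t: 8.22
eef_pos: [628.2, -130.5, 207.9]
ee_rot: [2.168, 1.568, 0.453]
ft_force: [-0.3, -0.6, -0.0]
grip_width: 13.8
```

```bash
python3 - <<'E'
from h import *
from scipy.spatial.transform import Rotation as Ro
np.set_printoptions(precision=3,suppress=True)
o=env.get_obs(); R=Ro.from_euler("xyz",o["ee_rot"]).as_matrix(); print(o["t"],o["eef_pos"],R)
f=env.grab_frame("wrist"); save(f,"w5.png",(230,170,410,305),4)
for m in env.mark_of(f,"well")[:2]:
    u,v=np.array(m["position"])*[640,480]; print("well",m["conf"],u,v,atz(f,u,v,85))
hsv=cv2.cvtColor(f["pixels"],cv2.COLOR_RGB2HSV); y=cv2.inRange(hsv,(18,90,70),(40,255,255)); y[330:]=0;y[:100]=0
k,l,st,ce=cv2.connectedComponentsWithStats(y)
for i in range(1,k):
    if st[i,4]>15: b=st[i]; c=[b[0]+(b[2]-1)/2,b[1]+(b[3]-1)/2]; print("yellow",b,ce[i],atz(f,*ce[i],85),atz(f,*c,85))
c=o["eef_pos"]; zc=c[2]-22.6
for L in(0,34,42,50): print(L,"expected px of tip centre",proj(f,c+R[:,0]*(22.6+L)))
g=env.grab_frame("side"); save(g,"s5.png",(400,200,520,320),6)
for L in(0,34,42,50): print(L,"side px",proj(g,c+R[:,0]*(22.6+L)))
E
```

```text
8.225 [ 628.169 -130.538  207.944] [[ 0.003  0.99  -0.144]
 [ 0.001 -0.144 -0.99 ]
 [-1.     0.002 -0.002]]
0 expected px of tip centre [318.175 283.185]
34 expected px of tip centre [318.106 260.434]
42 expected px of tip centre [318.092 255.967]
50 expected px of tip centre [318.079 251.772]
0 side px [435.835 235.626]
34 side px [432.536 249.873]
42 side px [431.782 253.115]
50 side px [431.036 256.317]
```

View pics/w5.png

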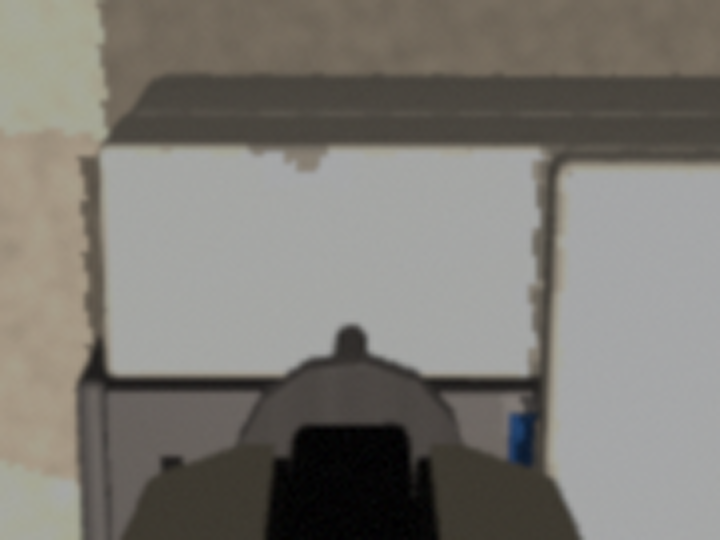

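View pics/s5.png

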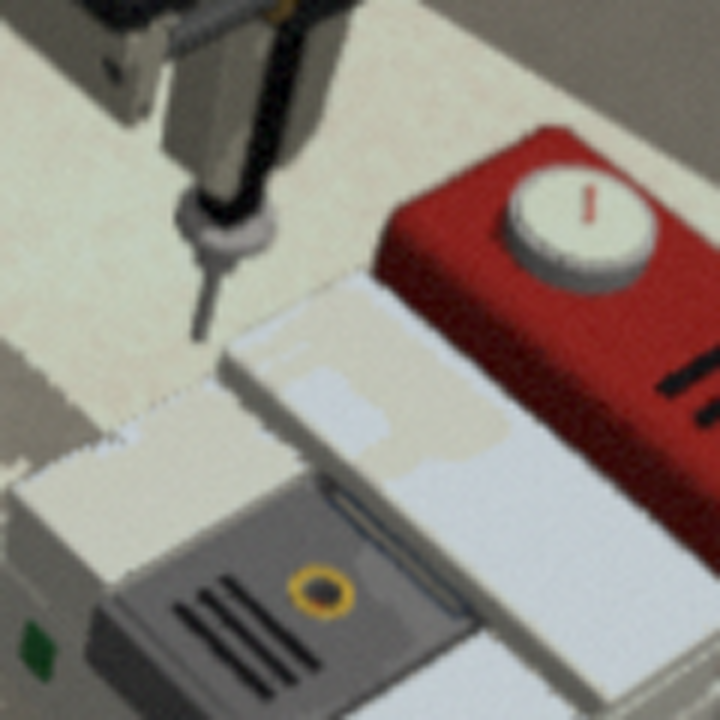

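I backed off the wrong way, because the camera sits on the +y side. Both views show the tool square in the grip, with the pin about 47 mm long. I'll move past the well so the wrist camera can see it.

Call:
step_arm(
  moves=[
    {"tx": 0,"ty": 0.8,"tz": 5,"yaw": 0,"grip": 1},
    {"tx": 0,"ty": 0.8,"tz": 9.5,"yaw": 0,"grip": 1},
    {"tx": 0,"ty": 0.8,"tz": 9.5,"yaw": 0,"grip": 1},
    {"tx": 0,"ty": 0.8,"tz": 9.5,"yaw": 0,"grip": 1},
  ],
)

```text
t: 8.88
eef_pos: [622.1, -226.6, 207.5]
ee_rot: [2.441, 1.567, 0.723]
ft_force: [-0.4, 0.5, -1.3]
grip_width: 13.8
```

```bash
cat > m.py <<'E'
from h import *
from scipy.spatial.transform import Rotation as Ro
np.set_printoptions(precision=3,suppress=True)
o=env.get_obs(); R=Ro.from_euler("xyz",o["ee_rot"]).as_matrix(); c=o["eef_pos"]; print(o["t"],c,R)
for n in("wrist","side","scene"):
    f=env.grab_frame(n); save(f,n+"6.png")
    hsv=cv2.cvtColor(f["pixels"],cv2.COLOR_RGB2HSV); y=cv2.inRange(hsv,(18,90,60),(40,255,255))
    if n=="wrist": y[330:]=0;y[:100]=0
    k,l,st,ce=cv2.connectedComponentsWithStats(cv2.dilate(y,np.ones((3,3),np.uint8)))
    for i in range(1,k):
        if st[i,4]>40:
            b=st[i]; q=[b[0]+(b[2]-1)/2,b[1]+(b[3]-1)/2]; P=atz(f,*q,85); print(n,"yellow",b,q,P,"tool cm",R.T@(P-c)/10)
    for L in(0,47): print(n,L,"px",proj(f,c+R[:,0]*(22.6+L)))
E
python3 m.py
python3 - <<'E'
import cv2,numpy as np
a=cv2.imread("pics/wrist6.png")[150:330,230:410]; b=cv2.imread("pics/side6.png")[210:330,400:520]
cv2.imwrite("pics/c6.png",np.hstack([cv2.resize(a,(400,400)),cv2.resize(b,(400,400))]))
E
```

```text
8.875 [ 622.122 -226.572  207.542] [[ 0.003  0.989 -0.146]
 [ 0.002 -0.146 -0.989]
 [-1.     0.002 -0.003]]
wrist yellow [298 169  30  30 571] [np.float64(312.5), np.float64(183.5)] [ 623.589 -191.962   85.   ] tool cm [12.263 -0.39  -3.412]
wrist yellow [442 299  21  28 359] [np.float64(452.0), np.float64(312.5)] [ 714.783 -305.989   85.   ] tool cm [12.26  10.301  6.532]
wrist 0 px [318.206 283.212]
wrist 47 px [318.115 253.334]
side yellow [178 126  20  12 101] [np.float64(187.5), np.float64(131.5)] [557.769 532.665  85.   ] tool cm [ 12.414 -17.513 -74.129]
side yellow [198 139  28  14 163] [np.float64(211.5), np.float64(145.5)] [567.905 446.516  85.   ] tool cm [ 12.397 -15.249 -65.756]
side yellow [171 155  29  16 177] [np.float64(185.0), np.float64(162.5)] [488.573 433.347  85.   ] tool cm [ 12.373 -22.903 -63.291]
side yellow [152 173  20  17 124] [np.float64(161.5), np.float64(181.0)] [416.682 412.646  85.   ] tool cm [ 12.349 -29.712 -60.191]
side yellow [492 201  45  40 404] [np.float64(514.0), np.float64(220.5)] [ 870.802 -157.339   85.   ] tool cm [ 12.336  23.558 -10.45
[... 1570 characters left out ...]
2 113] [np.float64(343.5), np.float64(229.5)] [488.699  97.876  85.   ] tool cm [ 12.295 -17.978 -30.108]
scene yellow [565 307  45  37 539] [np.float64(587.0), np.float64(325.0)] [509.203 505.934  85.   ] tool cm [ 12.395 -21.926 -70.774]
scene yellow [636 329   4  18  56] [np.float64(637.5), np.float64(337.5)] [499.987 575.524  85.   ] tool cm [ 12.409 -23.857 -77.523]
scene yellow [564 352  48  43 602] [np.float64(587.5), np.float64(373.0)] [589.634 517.786  85.   ] tool cm [ 12.419 -14.143 -73.124]
scene yellow [563 404  52  48 726] [np.float64(588.5), np.float64(427.5)] [669.665 530.062  85.   ] tool cm [ 12.443  -6.406 -75.511]
scene 0 px [129.313 182.556]
scene 47 px [137.272 202.623]
```

View pics/c6.png

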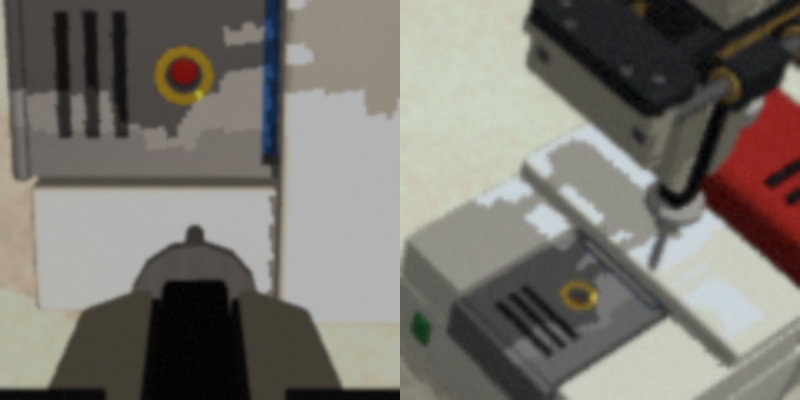

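In the wrist crop the ring with the red button is at (183,75) and the tip at (195,230). The cameras agree on the well at about (623.2,-192.8). Moving above it and down to just over the mouth.

Call:
step_arm(
  moves=[
    {"tx": 0,"ty": -0.4,"tz": -3.45,"yaw": 0,"grip": 1},
    {"tx": 2,"ty": -0.4,"tz": -3.45,"yaw": 0,"grip": 1},
    {"tx": 4.5,"ty": -0.4,"tz": -3.45,"yaw": 0,"grip": 1},
    {"tx": 4.5,"ty": -0.4,"tz": -3.45,"yaw": 0,"grip": 1},
    {"tx": 4.5,"ty": -0.4,"tz": -3.45,"yaw": 0,"grip": 1},
  ],
)

```text
t: 9.65
eef_pos: [624.6, -189.5, 163.6]
ee_rot: [2.201, 1.566, 0.488]
ft_force: [0.7, 0.3, -1.5]
grip_width: 13.9
```

```bash
python3 - <<'E'
from h import *
from scipy.spatial.transform import Rotation as Ro
np.set_printoptions(precision=2,suppress=True)
o=env.get_obs(); R=Ro.from_euler("xyz",o["ee_rot"]).as_matrix(); c=o["eef_pos"]; print(o["t"],c,R,o["ft_force"])
ims=[]
for n in("side","scene"):
    f=env.grab_frame(n); p=proj(f,[623,-193,88]).astype(int); print(n,p)
    for L in(40,48): print(L,proj(f,c+R[:,0]*(22.6+L)))
    print("ring",proj(f,[623.2,-192.8,85]))
    ims.append(cv2.resize(f["pixels"][p[1]-32:p[1]+18,p[0]-25:p[0]+25,::-1],(400,400),interpolation=cv2.INTER_CUBIC))
cv2.imwrite("pics/c7.png",np.hstack(ims))
E
```

```text
9.65 [ 624.59 -189.54  163.6 ] [[ 0.    0.99 -0.14]
 [ 0.   -0.14 -0.99]
 [-1.    0.   -0.  ]] [ 0.7   0.27 -1.49]
side [452 296]
40 [453.35 290.1 ]
48 [452.46 293.05]
ring [452.54 297.66]
scene [160 228]
40 [159.6  224.91]
48 [160.71 227.96]
ring [160.78 229.67]
```

View pics/c7.png

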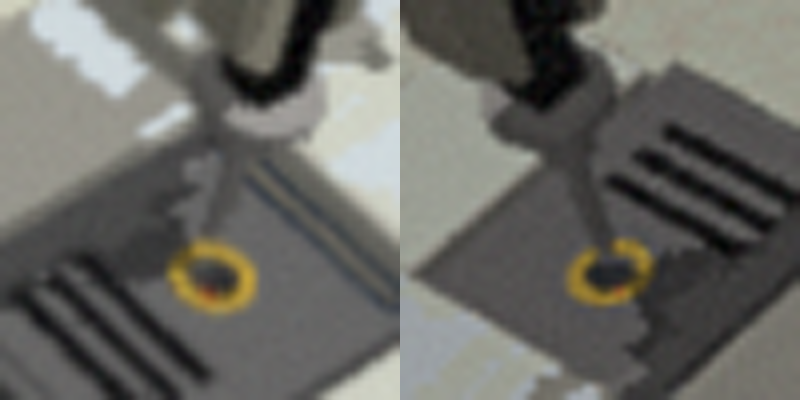

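In the side crop the tip is at (208,238) and the ring at (212,276). In the scene crop they are at (602,248) and (609,272). I'll solve for the tip-to-well offset jointly from both cameras.

```bash
python3 - <<'E'
from h import *
from scipy.optimize import least_squares
np.set_printoptions(precision=2,suppress=True)
print(env.get_obs()["eef_pos"])
F={n:env.grab_frame(n) for n in("side","scene")}
ob={"side":((453,293.1),(453.5,298.5)),"scene":((160.2,226.4),(161.1,230.0))}
def tri(i,z=None):
    g=lambda X:np.concatenate([proj(F[n],X)-ob[n][i] for n in ob]+([[ (X[2]-z)*.6]] if z else []))
    r=least_squares(g,[624,-190,90]); return r.x,r.fun
print("tip",tri(0)); print("ring free",tri(1)); print("ring z85",tri(1,85))
E
```

```text
[ 624.69 -190.06  164.04]
tip (array([ 623.7 , -190.82,   95.18]), array([-0.06,  0.  , -0.06,  0.  ]))
ring free (array([ 623.26, -193.83,   83.58]), array([-0.63,  0.01, -0.63,  0.04]))
ring z85 (array([ 623.2 , -193.76,   84.36]), array([-0.59, -0.28, -0.68, -0.27, -0.38]))
```

Offset is about 3 mm along tool z, and the pin is about 46 mm long. Shifting across, then easing down into the mouth.

Call:
step_arm(
  moves=[
    {"tx": 0.3,"ty": 0,"tz": 0.3,"yaw": 0,"grip": 1},
    {"tx": 0.3,"ty": 0,"tz": 0.3,"yaw": 0,"grip": 1},
    {"tx": 0.6,"ty": 0,"tz": 0.3,"yaw": 0,"grip": 1},
    {"tx": 0.9,"ty": 0,"tz": 0.3,"yaw": 0,"grip": 1},
    {"tx": 1.2,"ty": 0,"tz": 0.3,"yaw": 0,"grip": 1},
    {"tx": 1.4,"ty": 0,"tz": 0.3,"yaw": 0,"grip": 1},
    {"tx": 1.4,"ty": 0,"tz": 0.3,"yaw": 0,"grip": 1},
  ],
)

```text
t: 10.72
eef_pos: [623.9, -193.0, 149.5]
ee_rot: [2.185, 1.566, 0.471]
ft_force: [0.3, -0.6, 0.2]
grip_width: 13.6
```

Call:
step_arm(
  moves=[
    {"tx": 0.15,"ty": 0,"tz": 0,"yaw": 0,"grip": 1},
    {"tx": 0.3,"ty": 0,"tz": 0,"yaw": 0,"grip": 1},
    {"tx": 0.3,"ty": 0,"tz": 0,"yaw": 0,"grip": 1},
  ],
)

```text
t: 11.1
eef_pos: [623.9, -192.9, 146.4]
ee_rot: [2.238, 1.566, 0.524]
ft_force: [0.6, 0.4, -1.0]
grip_width: 13.8
```

Call:
step_arm(
  moves=[
    {"tx": 0.15,"ty": 0,"tz": 0,"yaw": 0,"grip": 1},
    {"tx": 0.3,"ty": 0,"tz": 0,"yaw": 0,"grip": 1},
    {"tx": 0.3,"ty": 0,"tz": 0,"yaw": 0,"grip": 1},
  ],
)

```text
t: 11.48
eef_pos: [623.9, -193.0, 143.8]
ee_rot: [2.205, 1.566, 0.491]
ft_force: [-0.9, 0.6, 1.5]
grip_width: 13.8
```

Call:
step_arm(
  moves=[
    {"tx": 0.1,"ty": 0,"tz": 0,"yaw": 0,"grip": 1},
    {"tx": 0.2,"ty": 0,"tz": 0,"yaw": 0,"grip": 1},
    {"tx": 0.2,"ty": 0,"tz": 0,"yaw": 0,"grip": 1},
  ],
)

```text
t: 11.85
eef_pos: [624.0, -193.0, 142.0]
ee_rot: [2.18, 1.566, 0.466]
ft_force: [-1.2, -0.2, 2.7]
grip_width: 13.9
```

Call:
step_arm(
  moves=[
    {"tx": 0.1,"ty": 0,"tz": 0,"yaw": 0,"grip": 1},
    {"tx": 0.2,"ty": 0,"tz": 0,"yaw": 0,"grip": 1},
    {"tx": 0.2,"ty": 0,"tz": 0,"yaw": 0,"grip": 1},
  ],
)

```text
t: 12.22
eef_pos: [624.0, -193.1, 140.1]
ee_rot: [2.165, 1.566, 0.451]
ft_force: [-1.2, 1.0, 3.7]
grip_width: 13.9
```

The resistance is soft and rising, so the pin is on the button. Pressing on towards the firm stop.

Call:
step_arm(
  moves=[
    {"tx": 0.1,"ty": 0,"tz": 0,"yaw": 0,"grip": 1},
    {"tx": 0.2,"ty": 0,"tz": 0,"yaw": 0,"grip": 1},
    {"tx": 0.2,"ty": 0,"tz": 0,"yaw": 0,"grip": 1},
  ],
)

```text
t: 12.6
eef_pos: [624.1, -193.1, 138.4]
ee_rot: [2.159, 1.566, 0.445]
ft_force: [-1.4, 0.0, 6.1]
grip_width: 14.0
```

Call:
step_arm(
  moves=[
    {"tx": 0.1,"ty": 0,"tz": 0,"yaw": 0,"grip": 1},
    {"tx": 0.15,"ty": 0,"tz": 0,"yaw": 0,"grip": 1},
    {"tx": 0.15,"ty": 0,"tz": 0,"yaw": 0,"grip": 1},
  ],
)

```text
t: 12.98
eef_pos: [624.1, -193.1, 137.9]
ee_rot: [2.142, 1.565, 0.428]
ft_force: [-2.0, 1.5, 8.2]
grip_width: 14.1
```

Firm stop reached at 8.2 N. Pushing the slide out along -tool y with the press kept on.

Call:
step_arm(
  moves=[
    {"tx": 0.15,"ty": -0.3,"tz": 0,"yaw": 0,"grip": 1},
    {"tx": 0.15,"ty": -0.6,"tz": 0,"yaw": 0,"grip": 1},
    {"tx": 0.15,"ty": -1.0,"tz": 0,"yaw": 0,"grip": 1},
    {"tx": 0.15,"ty": -1.4,"tz": 0,"yaw": 0,"grip": 1},
    {"tx": 0.15,"ty": -1.8,"tz": 0,"yaw": 0,"grip": 1},
    {"tx": 0.15,"ty": -2.0,"tz": 0,"yaw": 0,"grip": 1},
  ],
)

```text
t: 13.72
eef_pos: [607.9, -190.7, 138.0]
ee_rot: [1.735, 1.557, 0.021]
ft_force: [2.4, 0.7, 6.7]
grip_width: 13.7
```

Call:
step_arm(
  moves=[
    {"tx": 0.2,"ty": -0.6,"tz": 0,"yaw": 0,"grip": 1},
    {"tx": 0.2,"ty": -1.0,"tz": 0,"yaw": 0,"grip": 1},
    {"tx": 0.2,"ty": -1.4,"tz": 0,"yaw": 0,"grip": 1},
    {"tx": 0.2,"ty": -1.8,"tz": 0,"yaw": 0,"grip": 1},
    {"tx": 0.2,"ty": -2.2,"tz": 0,"yaw": 0,"grip": 1},
    {"tx": 0.2,"ty": -2.4,"tz": 0,"yaw": 0,"grip": 1},
  ],
)

```text
t: 14.48
eef_pos: [588.3, -187.7, 137.8]
ee_rot: [1.63, 1.547, -0.083]
ft_force: [1.7, 0.2, 6.7]
grip_width: 13.9
```

Call:
step_arm(
  moves=[
    {"tx": 0.2,"ty": -0.6,"tz": 0,"yaw": 0,"grip": 1},
    {"tx": 0.2,"ty": -1.0,"tz": 0,"yaw": 0,"grip": 1},
    {"tx": 0.2,"ty": -1.4,"tz": 0,"yaw": 0,"grip": 1},
    {"tx": 0.2,"ty": -1.8,"tz": 0,"yaw": 0,"grip": 1},
    {"tx": 0.2,"ty": -2.0,"tz": 0,"yaw": 0,"grip": 1},
    {"tx": 0.2,"ty": -2.0,"tz": 0,"yaw": 0,"grip": 1},
  ],
)

```text
t: 15.22
eef_pos: [572.7, -185.3, 137.6]
ee_rot: [1.59, 1.537, -0.123]
ft_force: [1.7, 0.2, 9.5]
grip_width: 13.9
```

```bash
cat > m2.py <<'E'
from h import *
from scipy.spatial.transform import Rotation as Ro
np.set_printoptions(precision=3,suppress=True)
o=env.get_obs(); R=Ro.from_euler("xyz",o["ee_rot"]).as_matrix(); print(o["t"],o["eef_pos"],o["ft_force"]); print(R)
ims=[]
for n in("side","scene"):
    f=env.grab_frame(n)
    hsv=cv2.cvtColor(f["pixels"],cv2.COLOR_RGB2HSV); y=cv2.inRange(hsv,(18,90,60),(40,255,255))
    k,l,st,ce=cv2.connectedComponentsWithStats(cv2.dilate(y,np.ones((3,3),np.uint8)))
    for i in range(1,k):
        b=st[i]; q=[b[0]+(b[2]-1)/2,b[1]+(b[3]-1)/2]; P=atz(f,*q,85)
        if b[4]>30 and np.hypot(P[0]-585,P[1]+190)<55: print(n,b,P,"travel",np.dot(P[:2]-[623.2,-192.8],[-.989,.146]))
E
python3 m2.py
```

```text
15.225 [ 572.707 -185.338  137.639] [1.707 0.171 9.47 ]
[[ 0.034  0.989 -0.141]
 [-0.004 -0.141 -0.99 ]
 [-0.999  0.034 -0.001]]
side [426 307  13  11 110] [ 573.246 -188.148   85.   ] travel 50.08330082553801
scene [174 208  13  10 104] [ 574.938 -185.555   85.   ] travel 48.78893138881872
```

The ring shows 49–50 mm of travel. Nudging on gently to feel the end stop.

Call:
step_arm(
  moves=[
    {"tx": 0.1,"ty": -0.3,"tz": 0,"yaw": 0,"grip": 1},
    {"tx": 0.1,"ty": -0.5,"tz": 0,"yaw": 0,"grip": 1},
    {"tx": 0.1,"ty": -0.5,"tz": 0,"yaw": 0,"grip": 1},
  ],
)

```text
t: 15.7
eef_pos: [571.6, -185.1, 138.1]
ee_rot: [1.566, 1.528, -0.147]
ft_force: [2.1, 1.1, 5.4]
grip_width: 13.9
```

Call:
step_arm(
  moves=[
    {"tx": 0.15,"ty": -0.4,"tz": 0,"yaw": 0,"grip": 1},
    {"tx": 0.2,"ty": -0.8,"tz": 0,"yaw": 0,"grip": 1},
    {"tx": 0.2,"ty": -0.8,"tz": 0,"yaw": 0,"grip": 1},
    {"tx": 0.2,"ty": -0.8,"tz": 0,"yaw": 0,"grip": 1},
  ],
)

```text
t: 16.2
eef_pos: [568.5, -184.7, 137.6]
ee_rot: [1.538, 1.517, -0.174]
ft_force: [3.8, -0.3, 5.6]
grip_width: 13.5
```

```bash
python3 m2.py
```

```text
16.2 [ 568.496 -184.743  137.619] [ 3.828 -0.307  5.625]
[[ 0.053  0.989 -0.14 ]
 [-0.009 -0.14  -0.99 ]
 [-0.999  0.054  0.002]]
side [425 307  14  11 108] [ 572.625 -187.576   85.   ] travel 50.780984471104176
scene [175 208  12   9  94] [ 573.539 -185.436   85.   ] travel 50.1900926510123
```

Lateral force is up to 3.8 N and the ring shows about 50.4 mm, so the slide is at the stop. Lifting along the pin while keeping a light push.

Call:
step_arm(
  moves=[
    {"tx": -0.3,"ty": -0.4,"tz": 0,"yaw": 0,"grip": 1},
    {"tx": -0.6,"ty": -0.3,"tz": 0,"yaw": 0,"grip": 1},
    {"tx": -0.9,"ty": -0.1,"tz": 0,"yaw": 0,"grip": 1},
    {"tx": -1.5,"ty": 0.1,"tz": 0,"yaw": 0,"grip": 1},
    {"tx": -3,"ty": 0.1,"tz": 0,"yaw": 0,"grip": 1},
    {"tx": -6,"ty": 0.1,"tz": 0,"yaw": 0,"grip": 1},
    {"tx": -7,"ty": 0.1,"tz": 0,"yaw": 0,"grip": 1},
    {"tx": -7,"ty": 0.1,"tz": 0,"yaw": 0,"grip": 1},
  ],
)

```text
t: 17.3
eef_pos: [565.0, -184.4, 208.1]
ee_rot: [1.537, 1.517, -0.175]
ft_force: [0.1, -0.8, -0.4]
grip_width: 14.2
```

```bash
python3 m2.py; python3 - <<'E'
from h import *
f=env.grab_frame("side"); g=env.grab_frame("scene")
a=f["pixels"][210:350,370:510,::-1]; b=g["pixels"][120:260,100:240,::-1]
cv2.imwrite("pics/c8.png",np.hstack([cv2.resize(x,(400,400),interpolation=cv2.INTER_CUBIC) for x in(a,b)]))
E
```

```text
17.3 [ 565.04  -184.424  208.109] [ 0.066 -0.766 -0.384]
[[ 0.053  0.989 -0.141]
 [-0.009 -0.141 -0.99 ]
 [-0.999  0.054  0.002]]
side [425 306  14  12 130] [ 573.434 -186.911   85.   ] travel 50.07839716335828
scene [175 208  12   9  98] [ 573.539 -185.436   85.   ] travel 50.1900926510123
```

View pics/c8.png

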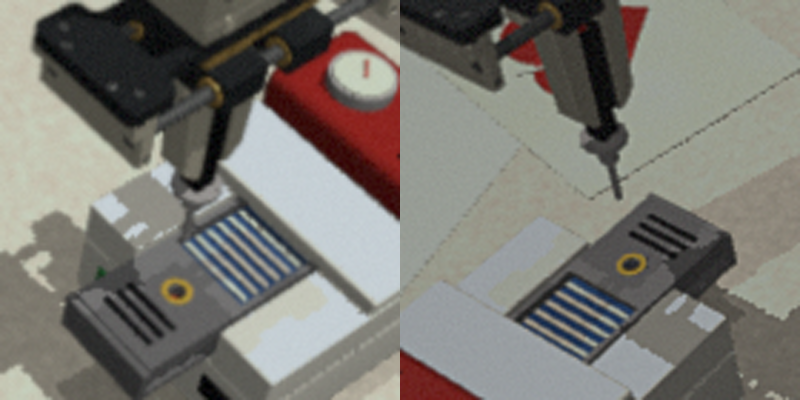

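The crops show the slide out with its ribs exposed, the ring at (177,291) on the left and (631,264) on the right, and the pin clear above. Both cameras read 50.1 mm of travel, unchanged after the lift. Carrying the tool back above the stand.

Call:
step_arm(
  moves=[
    {"tx": -0.1,"ty": -1,"tz": -5,"yaw": -5,"grip": 1},
    {"tx": -0.2,"ty": -2.5,"tz": -10,"yaw": -10,"grip": 1},
    {"tx": -0.3,"ty": -4,"tz": -16,"yaw": -15,"grip": 1},
    {"tx": -0.4,"ty": -5.5,"tz": -22,"yaw": -20,"grip": 1},
    {"tx": -0.5,"ty": -7,"tz": -28,"yaw": -25,"grip": 1},
    {"tx": -0.6,"ty": -8.5,"tz": -34,"yaw": -30,"grip": 1},
    {"tx": -0.6,"ty": -9.6,"tz": -39.5,"yaw": -32.5,"grip": 1},
    {"tx": -0.6,"ty": -10.6,"tz": -44,"yaw": -32.5,"grip": 1},
    {"tx": -0.6,"ty": -10.6,"tz": -44,"yaw": -32.5,"grip": 1},
    {"tx": -0.6,"ty": -10.6,"tz": -44,"yaw": -32.5,"grip": 1},
  ],
)

```text
t: 18.75
eef_pos: [521.4, 265.5, 205.6]
ee_rot: [0.933, 1.52, -0.212]
ft_force: [0.2, -0.9, -1.2]
grip_width: 13.9
```

```bash
cat > m3.py <<'E'
from h import *
from scipy.spatial.transform import Rotation as Ro
import sys
np.set_printoptions(precision=3,suppress=True)
o=env.get_obs(); R=Ro.from_euler("xyz",o["ee_rot"]).as_matrix(); c=o["eef_pos"]; print(o["t"],c,o["ft_force"],o["grip_width"]); print(R,np.degrees(np.arctan2(R[1,1],R[0,1])))
a=R[:,0]; col=c+a*22.6; tip=c+a*68.6
print("collar",col,"tip",tip)
for z in(150,90,87):
    T=np.array([523.2,265.8,64])-a*22.6; T[2]=z; print(z,T,"tool cm",R.T@(T-c)/10)
for n in("side","scene"):
    f=env.grab_frame(n); print(n,"pred collar,tip px",proj(f,col),proj(f,tip))
    # dark-grey tip via depth: points above bench near the predicted tip
    v,u=np.nonzero(f["depth"]>0); p=cv2.undistortPoints(np.c_[u,v].astype(float)[:,None],f["K"],f["D"])[:,0]
    X=(np.c_[p,np.ones(len(p))]*f["depth"][v,u][:,None]-f["t"])@f["R"]
    k=(np.hypot(X[:,0]-tip[0],X[:,1]-tip[1])<22)&(X[:,2]>tip[2]-12)&(X[:,2]<col[2]+12)
    Y=X[k]
    for lo in np.arange(tip[2]-12,col[2]+12,6):
        s=Y[(Y[:,2]>=lo)&(Y[:,2]<lo+6)]
        if len(s)>1: print(round(lo),len(s),np.median(s[:,:2],0),np.ptp(s[:,:2],axis=0))
E
python3 m3.py
```

```text
18.75 [521.373 265.506 205.566] [ 0.17 -0.93 -1.21] 13.893356869192408
[[ 0.049  0.91   0.412]
 [-0.011  0.413 -0.911]
 [-0.999  0.04   0.03 ]] 24.42923639114431
collar [522.486 265.266 182.995] tip [524.752 264.777 137.053]
150 [522.087 266.04  150.   ] tool cm [ 5.553 -0.138 -0.186]
90 [522.087 266.04   90.   ] tool cm [11.545 -0.381 -0.366]
87 [522.087 266.04   87.   ] tool cm [11.844 -0.393 -0.375]
side pred collar,tip px [238.616 153.953] [241.79  172.328]
137 3 [524.17  261.204] [1.606 5.795]
143 7 [522.605 259.644] [3.088 4.585]
149 9 [523.239 260.352] [5.19  4.252]
155 6 [522.851 261.47 ] [2.835 5.203]
161 4 [521.093 260.933] [5.154 4.18 ]
167 11 [520.606 258.52 ] [9.519 9.952]
173 10 [518.859 258.106] [10.571  4.988]
179 16 [514.291 255.433] [23.189 17.308]
185 72 [518.572 257.056] [27.159 28.1  ]
191 13 [516.747 260.235] [16.768 13.144]
scene pred collar,tip px [439.915 237.885] [434.244 257.905]
137 8 [526.932 263.271] [4.255 4.111]
143 8 [526.837 263.475] [3.915 3.86 ]
149 7 [526.396 262.915] [3.3   4.622]
155 10 [526.152 263.347] [3.831 4.141]
161 6 [526.173 264.023] [1.813 3.107]
167 11 [528.044 263.52 ] [ 3.568 11.041]
173 7 [529.62  264.203] [3.457 8.464]
179 9 [532.322 271.087] [ 8.706 21.133]
185 136 [529.    263.203] [22.372 27.104]
191 22 [528.398 265.68 ] [16.988 16.602]
```

The pin tip is at z≈137 as predicted, so the tool hasn't slipped in the grip. Lowering over the hole.

Call:
step_arm(
  moves=[
    {"tx": 0,"ty": 0.1,"tz": 0,"yaw": 0,"grip": 1},
    {"tx": 3,"ty": -0.05,"tz": -0.1,"yaw": 0,"grip": 1},
    {"tx": 5.5,"ty": -0.14,"tz": -0.19,"yaw": 0,"grip": 1},
    {"tx": 8,"ty": -0.24,"tz": -0.26,"yaw": 0,"grip": 1},
    {"tx": 10,"ty": -0.32,"tz": -0.32,"yaw": 0,"grip": 1},
    {"tx": 10.4,"ty": -0.34,"tz": -0.33,"yaw": 0,"grip": 1},
    {"tx": 10.4,"ty": -0.34,"tz": -0.33,"yaw": 0,"grip": 1},
  ],
)

```text
t: 19.73
eef_pos: [523.3, 264.5, 102.4]
ee_rot: [0.949, 1.519, -0.2]
ft_force: [-0.1, -0.2, -0.3]
grip_width: 13.7
```

```bash
python3 m3.py | head -9
```

```text
19.725 [523.263 264.515 102.412] [-0.116 -0.168 -0.264] 13.728003991782037
[[ 0.051  0.911  0.409]
 [-0.01   0.41  -0.912]
 [-0.999  0.042  0.03 ]] 24.231654377017737
collar [524.408 264.283  79.842] tip [526.739 263.811  33.904]
150 [522.055 266.032 150.   ] tool cm [-4.76   0.152 -0.044]
90 [522.055 266.032  90.   ] tool cm [ 1.232 -0.1   -0.225]
87 [522.055 266.032  87.   ] tool cm [ 1.531 -0.113 -0.234]
side pred collar,tip px [244.253 194.395] [247.138 210.492]
```

Call:
step_arm(
  moves=[
    {"tx": 0,"ty": -0.04,"tz": -0.2,"yaw": 0,"grip": 1},
    {"tx": 0,"ty": -0.04,"tz": -0.2,"yaw": 0,"grip": 1},
    {"tx": 0.4,"ty": -0.06,"tz": -0.2,"yaw": 0,"grip": 1},
    {"tx": 0.8,"ty": -0.08,"tz": -0.21,"yaw": 0,"grip": 1},
    {"tx": 1.2,"ty": -0.1,"tz": -0.23,"yaw": 0,"grip": 1},
    {"tx": 1.4,"ty": -0.1,"tz": -0.23,"yaw": 0,"grip": 1},
    {"tx": 1.4,"ty": -0.1,"tz": -0.23,"yaw": 0,"grip": 1},
  ],
)

```text
t: 20.7
eef_pos: [522.3, 266.5, 88.7]
ee_rot: [0.963, 1.518, -0.185]
ft_force: [0.1, -0.3, -0.3]
grip_width: 13.9
```

Call:
step_arm(
  moves=[
    {"tx": 0.1,"ty": 0,"tz": 0,"yaw": 0,"grip": 1},
    {"tx": 0.2,"ty": 0,"tz": 0,"yaw": 0,"grip": 1},
    {"tx": 0.2,"ty": 0,"tz": 0,"yaw": 0,"grip": 1},
  ],
)

```text
t: 21.08
eef_pos: [522.6, 266.5, 87.0]
ee_rot: [0.967, 1.518, -0.181]
ft_force: [-1.0, -0.3, 1.8]
grip_width: 14.1
```

The collar is touching the plate (1.8 N). Releasing.

Call:
step_arm(
  moves=[
    {"tx": 0,"ty": 0,"tz": 0,"yaw": 0,"grip": -0.6},
    {"tx": 0,"ty": 0,"tz": 0,"yaw": 0,"grip": -0.4},
    {"tx": 0,"ty": 0,"tz": 0,"yaw": 0,"grip": -0.8},
    {"tx": 0,"ty": 0,"tz": 0,"yaw": 0,"grip": -1},
    {"tx": 0,"ty": 0,"tz": 0,"yaw": 0,"grip": -1},
    {"tx": 0,"ty": 0,"tz": 0,"yaw": 0,"grip": -1},
    {"tx": 0,"ty": 0,"tz": 0,"yaw": 0,"grip": -1},
    {"tx": 0,"ty": 0,"tz": 0,"yaw": 0,"grip": -1},
    {"tx": 0,"ty": 0,"tz": 0,"yaw": 0,"grip": -1},
    {"tx": 0,"ty": 0,"tz": 0,"yaw": 0,"grip": -1},
  ],
)

```text
t: 22.32
eef_pos: [522.5, 266.5, 87.0]
ee_rot: [0.967, 1.518, -0.181]
ft_force: [0.1, -0.9, 0.3]
grip_width: 92.7
```

Call:
step_arm(
  moves=[
    {"tx": 0,"ty": 0,"tz": 0,"yaw": 0,"grip": -1},
    {"tx": -3,"ty": 0.1,"tz": 0,"yaw": 0,"grip": -1},
    {"tx": -7,"ty": 0.3,"tz": 0,"yaw": 0,"grip": -1},
    {"tx": -11,"ty": 0.4,"tz": 0,"yaw": 0,"grip": -1},
    {"tx": -15,"ty": 0.6,"tz": 0,"yaw": 0,"grip": -1},
    {"tx": -15,"ty": 0.6,"tz": 0,"yaw": 0,"grip": -1},
    {"tx": -15,"ty": 0.6,"tz": 0,"yaw": 0,"grip": -1},
  ],
)

```text
t: 23.2
eef_pos: [519.6, 270.1, 236.3]
ee_rot: [0.95, 1.519, -0.198]
ft_force: [-0.1, -0.6, -0.5]
grip_width: 92.9
```

```bash
python3 - <<'E'
from h import *
np.set_printoptions(precision=2,suppress=True)
o=env.get_obs(); print(o["t"],o["eef_pos"],o["ft_force"],o["grip_width"])
w=env.grab_frame("wrist")
v,u=np.nonzero(w["depth"]>0); p=cv2.undistortPoints(np.c_[u,v].astype(float)[:,None],w["K"],w["D"])[:,0]
X=(np.c_[p,np.ones(len(p))]*w["depth"][v,u][:,None]-w["t"])@w["R"]
near=np.hypot(X[:,0]-523,X[:,1]-266)<58
for a,b in((62,67),(67,72),(80,110),(110,140),(141,152)):
    s=X[near&(X[:,2]>a)&(X[:,2]<b)]; print(a,len(s)); 
    if len(s)>4: print(s.mean(0),s[:,2].max(),cv2.minAreaRect(s[:,:2].astype(np.float32)))
for n in("side","scene"):
    f=env.grab_frame(n)
    for th,z in(("scribe_handle",104),("scribe",64),("colour_jar",0),("cookie",0),("red_marker",0)):
        for m in env.mark_of(f,th)[:1]:
            q=np.array(m["position"])*[640,480]; print(n,th,round(m["conf"],2),q,atz(f,*q,z))
E
python3 m2.py
```

```text
23.2 [519.56 270.1  236.31] [-0.06 -0.61 -0.53] 92.94957989014628
62 5286
[520.57 269.85  64.59] 66.98859622991338 ((523.19140625, 265.8816223144531), (60.10652160644531, 80.71573638916016), 24.056554794311523)
67 438
[521.69 270.28  69.56] 71.8349463079349 ((513.5241088867188, 276.43865966796875), (34.6756591796875, 47.53350067138672), 32.362770080566406)
80 179
[521.12 272.86  96.11] 109.58808612561471 ((521.6011962890625, 272.709716796875), (13.553166389465332, 2.139463424682617), 20.943355560302734)
110 242
[520.94 272.62 125.95] 139.92398530102878 ((520.3516235351562, 269.0798034667969), (17.66456413269043, 9.110243797302246), 59.90189743041992)
141 432
[523.54 267.73 145.57] 148.8742083188476 ((524.018310546875, 266.66888427734375), (13.859389305114746, 14.64301586151123), 25.402099609375)
side scribe_handle 0.87 [242.3 182.5] [528.43 272.84 104.  ]
side scribe 0.64 [245.31 204.48] [516.99 253.01  64.  ]
side colour_jar 0.58 [321.02 222.38] [642.66 158.38   0.  ]
side cookie 0.74 [265.79 309.22] [408.5   55.59   0.  ]
side red_marker 0.73 [357.7  205.01] [741.72 144.96   0.  ]
scene scribe_handle 0.74 [437.38 269.28] [517.94 273.15 104.  ]
scene scribe 0.89 [429.7 282. ] [517.26 266.47  64.  ]
scene colour_jar 0.94 [341.89 344.02] [651.43 168.52   0.  ]
scene cookie 0.8 [338.18 224.11] [412.28  55.3    0.  ]
scene red_marker 0.56 [305.92 384.  ] [740.09 145.6   -0.  ]
23.85 [520.244 270.348 237.032] [-0.28   0.198 -0.318]
[[ 0.052  0.911  0.409]
 [-0.01   0.41  -0.912]
 [-0.999  0.043  0.03 ]]
side [425 306  14  12 129] [ 573.434 -186.911   85.   ] travel 50.07839716335828
scene [175 208  12   9  98] [ 573.539 -185.436   85.   ] travel 50.1900926510123
```

The tool's top is within about 1.5 mm of where it started at the same height, and the collar top is again at 69.6 mm. The slide is at 50 mm, the bystanders haven't moved beyond network noise, and the arm is clear. Handing in.

```bash
python3 -c "
from cell import env
print(env.job_done())"
```

```text
the job is handed in; nothing more can be done
None
```

The job is done and handed in at about 24 s on the robot's clock; no verdict is reported. I took the pin tool from the aluminium stand and pressed the button to its firm stop at about 8 N. With the button held down I pushed the slide out to its stop, lifted the pin, and stood the tool back in its stand.

**Last checks:**
- **Slide:** the yellow ring shows about 50.1 mm of travel in both cameras, unchanged after the lift.
- **Button:** I did not measure directly that it came up. I take it as up because the pin is clear of the well.
- **Tool:** it stands at its original height, with the collar top at 69.6 mm and the handle top about 1.2 mm from where it started, so it is upright.
- **Jar, biscuit and marker:** their network marks agree with the first ones to within about 5 mm, which is network noise.
- **Robot:** the gripper is open and about 150 mm above where it let go of the tool, touching nothing.

**What went wrong or disagreed:**
- The first move call was refused because its rows lacked some of the keys.
- One sideways look went the wrong way and had to be repeated.
- The gripper tilted about 3° during the push and stayed tilted. The tool settled upright once released.
- The cameras differed by 1–2 mm on the well position. Before going down, I corrected the tip-to-well offset using both outer cameras.

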